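# Shim a specimen jar tight in its packing jig and hold it clamped

## Robot

A 6-joint arm with a two-finger parallel gripper is mounted at the origin on the work surface. World frame = base frame: x ahead of the robot, y to its left, z up, the work surface at z = 0. Lengths are in m, angles in degrees, forces in N, time in s.
With the tool pointing down it reaches from about 0.25 to 0.775 m from the base axis. Payload 8.9 kg.
Tool frame: the origin (TCP) lies between the finger pads; the fingertips stand 22 mm ahead of it and the grasp point (between the pads) lies 3 mm ahead of it (manip.tips_ahead is the distance from the TCP to the fingertips, in m); z points along the fingers, y is the direction in which the jaws open and shut (so a half turn about z gives the same grasp; the last joint's range is limited). The gripper opens to 85 mm and grips with 20 to 120 N. Pads are 22 mm wide; open, the fingers measure 114 mm over their backs; the gripper's body (76 mm by 85 mm) begins 54 mm behind the grasp point. The pads swing forward as they close: fully open they stand 13 mm farther back than shut.
Start: joints at [-7.981, 16.656, -8.789, 64.555, 0, 82.019], TCP at [0.525, 0, 0.253] pointing down, gripper open.
Joint ranges: [-144.48, 144.48], [-52.06, 99.96], [-74.48, 78.29], [-112.23, 115.85], [-86.99, 84.42], [-180, 180]. Speed limits (degrees/s): [127.2, 127.2, 159.86, 180, 180, 180].

## Interface

Orientations are given as a 3x3 rotation matrix whose columns are the frame's x, y, z axes.
In Python, from station import manip gives the robot as it stands.
- The arm moves only by the tool servo_tool, never from a script. Its argument "steps" is a list of rows, each a list of 6 numbers: the shift along the tool's x, y, z in mm, then the turn, a rotation vector about the tool's x, y, z in degrees. A call has 1 to 20 rows; each row shifts and turns the commanded pose from where the row before left it, along the tool's axes as they then stand; what a row does not reach is not made up. A row lasts 1/10 s, in which the tool goes at most 50 mm and 8.59 degrees, less where a joint would pass 70% of its speed; a pose out of reach is approached as far as the arm can. A call with a gripper value outside its range is refused whole. "jaw" is the closure in counts, from 0 (fully open) to 255 (shut), set as the call begins (left out, the last holds). The fingers move at their own pace and stop on an object; "force" is the grip in N (left out, the last holds). Time passes only in rows, so rows that do not move let the fingers close. It gives the time, the measured TCP pose, the force and the opening at its end, in the units of the state.
- manip.observe(): the state, without advancing time (a new reading comes with each control period).
- manip.camera(name): name is "scene" or "side" or "wrist"; returns a dict with "frame" (384x512x3 uint8, blue, green, red), "fx", "fy", "cx", "cy" (pixels), "R" (3x3) and "t" (3): a world point X has camera coordinates R X + t; the wrist camera has in their place "hand_eye" (4x4, takes a point from camera to tool coordinates, whose origin is the TCP and whose axes are the flange's). Camera axes: x right, y down, z forward; pixel columns grow to the right and rows downward; lengths in m; the calibration is good to about 2 mm. A picture is of the moment at which its call begins: read the wrist's pose just before it. There is no depth.
- manip.finish_job(): hands the job in, once; it reports no verdict.
The state is a dict: "clock": time; "joints": joint angles; "joint_velocities": joint speeds; "tau": joint torques, N m; "ee_pos": TCP position; "orientation": TCP orientation; "ft_force": force on the tool from outside, world axes, zero at the start; "torque": the same for the moment, N m; "grip_width": opening from 0.0 (shut) to 1.0 (fully open).
Only numpy, scipy, OpenCV 4.12 (cv2) and the standard library are available. Lean on these libraries where they do the work, as an engineer would, in place of code of your own. Each camera call takes 0.05 s, during which the arm holds its last target. There are 200 camera calls.

## Task

Pack the upright white-capped specimen jar: lay it gently on its side in the jig's cradle, lengthwise between the sprung jaw and the rubber buffer (either end first), never letting it drop or topple. Then stand blue spacers from the tray on the rails between jar and jaw until the jaw can close the row, and push the jaw's orange pad towards the jar until you feel the row tighten and the buffer give a little; the jaw springs back if released, so finish while still holding it pushed with the fingers. Do not crush the row, and leave the other things on the table alone.

Things in the scene. Friction and masses are not known exactly. Their poses are not given: they have to be found in the camera images.
- jig: Fixed jig: plywood base 130 x 290 x 12 mm, origin on the table; +y from the sprung jaw to the stop and buffer. Two rails along y form a shallow V cradle: tops 32 mm above the table, 30 mm apart, 46 mm over the outside, y = -82 to +152 mm. A lying jar's axis is at x = 0, 52 mm above the table; a spacer stands on the rail tops, its centre at 60 mm. Behind the jaw (-y) nothing rises above 34 mm.
- jaw_face (a point): Centre of the jaw's front (steel face towards the jar), 52 mm above the table; it moves with the jaw. The jaw is an upright plate 60 mm wide (x), 12 mm thick (y), from 34 to 74 mm above the table.
- jaw_pad (a point): Centre of the orange push pad on the jaw's back, 17 mm behind jaw_face and 56 mm above the table; pad 40 mm wide, from 39 to 73 mm above the table. Push here along the jig's +y.
- jaw (a joint): Jaw travel in m along the jig's +y: 0 = open (sprung back), 0.040 = end of its travel. The return spring pushes back with 2.4 N at 0, rising to 4.8 N at 0.040, and takes the jaw back when released.
- buffer_face (a point): Centre of the black rubber buffer's face (towards the jar), 52 mm above the table; 56 mm wide, from 34 to 78 mm above the table. The blue stop that carries it is fixed to the jig, at a different place along it each time, so the room between the open jaw and the buffer varies: jar (84 mm) plus 46 to 80 mm.
- buffer (a joint): How far the buffer is pressed in, in m: 0 = free, 0.008 = bottomed. Its spring has 1.5 N per mm.
- jar_center (a point): Centre of the specimen jar, on its axis and half-way up: a smooth cylinder 50 mm in diameter and 84 mm long, 0.2 kg, clear with brown contents, blue ring, white cap of the full diameter. z axis along the jar, towards the cap. It starts upright on the table, to the left of the jig.
- spacer1_center (a point): Centre of a blue spacer block: x 50 mm wide, y 24 mm thick, z 56 mm tall, 70 g; it starts upright in the tray, underside 4 mm above the table. Goes into the row standing, its thickness along the jig's y. 
- spacer2_center (a point): Centre of a blue spacer block: x 50 mm wide, y 24 mm thick, z 56 mm tall, 70 g; it starts upright in the tray, underside 4 mm above the table. Goes into the row standing, its thickness along the jig's y. Same as the other spacers.
- spacer3_center (a point): Centre of a blue spacer block: x 50 mm wide, y 24 mm thick, z 56 mm tall, 70 g; it starts upright in the tray, underside 4 mm above the table. Goes into the row standing, its thickness along the jig's y. Same as the other spacers.
- tray: Fixed shallow grey tray, 110 x 170 mm, rim 14 mm high, floor 4 mm; origin under its centre. The three spacers stand in it in a row along its y axis, about 50 mm apart, broad faces across that row.
- amber_jar: Bystander: amber jar with black cap, 42 mm in diameter, 78 mm tall; origin under its centre. To be left alone.
- tape_roll: Bystander: tan tape roll lying flat, 80 mm in diameter, 24 mm tall; origin under its centre.
- specimen_box_a: Bystander: clip-lid specimen box 120 x 160 x 70 mm; origin under its centre.
- specimen_box_b: Bystander: clip-lid specimen box 120 x 160 x 55 mm; origin under its centre.
- scanner: Bystander: hand scanner lying on the table, about 50 x 180 x 30 mm; origin under its middle.
Mind the look-alikes: they are no part of the job. Leave any brown look-alike of the part that bears spacer1_center alone.

How it is judged:
By the outcome, as a careful person would: the job done as asked, in the order asked, and still so for the second after the job is handed in, while the arm keeps its last pose, push and grip.
It also fails if it takes over 70 s, if anything falls off the work surface, if the arm or the gripper's body presses on something with over 40 N, if the wrist force passes 120 N, or if a joint passes its speed limit or range.

## Working session

There is one attempt and no reset: what is moved stays moved. The work goes in short steps, Python scripts to look and compute and a tool call to move; the robot and the scene stay as the last step left them, time stands still between calls to the robot, and variables do not carry over. Pictures are saved under pics/ and viewed, about 8 in all and at most 12, crops included, and the job is handed in when it is done.

Besides the shell and the picture viewer there is one more tool, called in YAML: its name, and indented under it one key for each argument. servo_tool: Moves the arm, as the interface text tells. Its arguments: {"type":"object","properties":{"steps":{"type":"array","items":{"type":"array","items":{"type":"number"}}},"jaw":{"type":"number"},"force":{"type":"number"}},"required":["steps"]}

```bash
ls; mkdir -p pics; cat > h.py <<'E'
import numpy as np, cv2
from station import manip
def ray(c,u,v):
    d=np.array([(u-c['cx'])/c['fx'],(v-c['cy'])/c['fy'],1.])
    R=np.array(c['R']);t=np.array(c['t'])
    return -R.T@t, R.T@d
def atz(c,u,v,z):
    o,d=ray(c,u,v); return o+d*(z-o[2])/d[2]
def proj(c,X):
    p=np.array(c['R'])@np.array(X)+np.array(c['t']); return np.array([c['fx']*p[0]/p[2]+c['cx'],c['fy']*p[1]/p[2]+c['cy']])
def wristcam():
    s=manip.observe(); c=manip.camera('wrist')
    T=np.eye(4);T[:3,:3]=s['orientation'];T[:3,3]=s['ee_pos']
    M=np.linalg.inv(T@np.array(c['hand_eye'])); c['R']=M[:3,:3];c['t']=M[:3,3]; return c
def save(c,n): 
    import pickle; cv2.imwrite(f'pics/{n}.png',c['frame']); pickle.dump(c,open(f'pics/{n}.pkl','wb'))
def load(n):
    import pickle; return pickle.load(open(f'pics/{n}.pkl','rb'))
E
python3 - <<'E'
from h import *
for n in ('scene','side'):
    c=manip.camera(n); save(c,n)
    print(n,c['fx'],c['R'],c['t'])
c=wristcam(); save(c,'wrist')
print(c['hand_eye'])
a=[cv2.imread(f'pics/{n}.png') for n in ('scene','side')]
print(manip.observe())
E
```

```text
pics
scene 392.05586487194 [[-0.30021299  0.9537868  -0.01276338]
 [ 0.8078026   0.24710176 -0.53515949]
 [-0.5072742  -0.17097212 -0.84465462]] [ 0.21244924 -0.40791495  1.55345976]
side 459.150800108369 [[ 0.9329363  -0.35943727  0.02084987]
 [-0.18910099 -0.53845367 -0.82116287]
 [ 0.30638323  0.76214992 -0.57031291]] [-0.54378112  0.14880489  1.13663886]
[[-1.60676585e-04 -9.58583834e-01 -2.84810475e-01  7.13797257e-02]
 [ 9.99999985e-01 -1.37354974e-04 -1.01858348e-04 -1.18382879e-03]
 [ 5.85196305e-05 -2.84810487e-01  9.58583842e-01 -1.21356972e-01]
 [ 0.00000000e+00  0.00000000e+00  0.00000000e+00  1.00000000e+00]]
{'clock': 0.15, 'joints': array([-7.98056457e+00,  1.66806289e+01, -8.81859609e+00,  6.45536991e+01,
       -1.35134930e-03,  8.20215088e+01]), 'joint_velocities': array([-0.02017153, -0.0968276 ,  0.13653228, -0.0546045 ,  0.03756903,
       -0.05600848]), 'tau': array([ 1.43475558e-03, -5.37369597e+01,  3.31521606e+01,  1.14745408e-02,
       -1.60248046e-04, -2.47105180e-05]), 'ee_pos': array([5.24718147e-01, 4.29039265e-05, 2.52888784e-01]), 'orientation': array([[ 3.62249771e-05,  9.99999578e-01, -9.18028513e-04],
       [ 9.99999994e-01, -3.61287031e-05,  1.04886803e-04],
       [ 1.04853591e-04, -9.18032307e-04, -9.99999573e-01]]), 'ft_force': array([-0.28780796, -0.12562811,  0.42689362]), 'torque': array([-0.00701638, -0.0219597 , -0.07220369]), 'grip_width': 1.000495763333373}
```

View pics/scene.png

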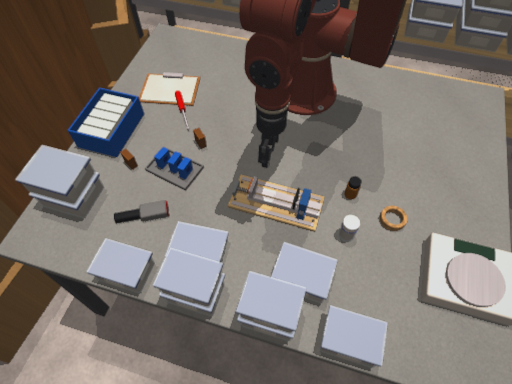

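View pics/side.png

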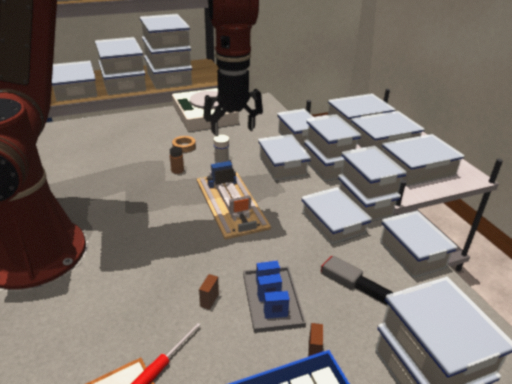

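Scene view: white-capped jar at about (350,228), amber jar (353,187), jig (277,202) with its jaw on the left and the blue stop at (304,203), blue spacers (162,157), (174,162), (185,168), and brown look-alike blocks (200,138), (128,158). In the side view the white cap is at (221,145), the tray at (272,295) and the orange pad at (240,204).

```bash
python3 - <<'E'
from h import *
a=load('scene')['frame']; b=load('side')['frame']
cv2.imwrite('pics/sc.png',cv2.resize(a[120:250,140:370],None,fx=3.4,fy=3.4,interpolation=cv2.INTER_CUBIC))
cv2.imwrite('pics/sd.png',cv2.resize(b[125:335,160:310],None,fx=2.8,fy=2.8,interpolation=cv2.INTER_CUBIC))
E
```

```text
(no output)
```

View pics/sc.png

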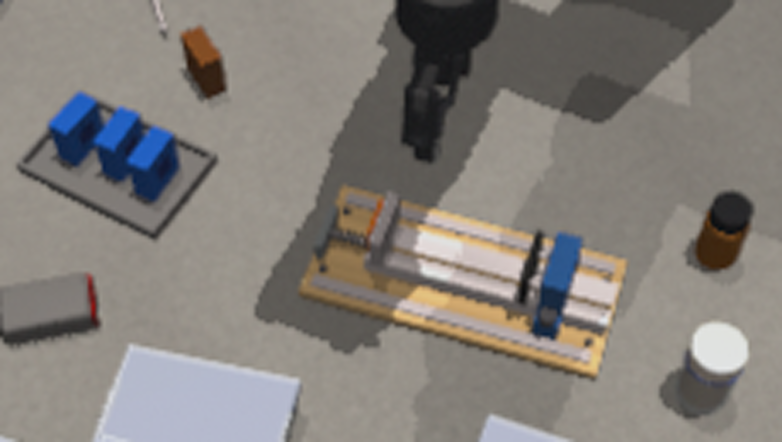

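View pics/sd.png

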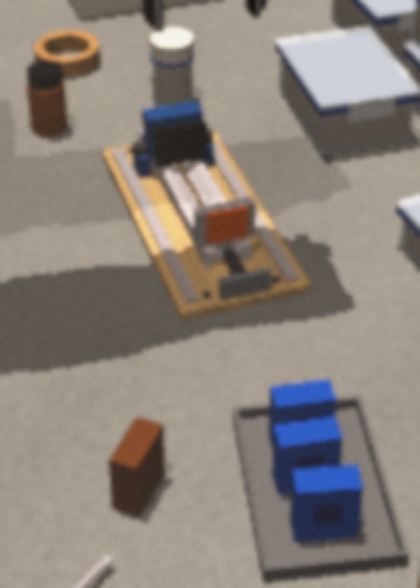

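The crop shows the jig base corners at (343,186), (627,260), (598,377), (302,291). The white cap is centred at (718,349), the tray corners at (216,156), (155,236), (19,166), and the spacer tops near (77,113), (121,130), (155,149).

```bash
python3 - <<'E'
from h import *
c=load('scene'); d=load('side')
S=lambda u,v,z:atz(c,u/3.4+140,v/3.4+120,z)[:2].round(4)
D=lambda u,v,z:atz(d,u/2.8+160,v/2.8+125,z)[:2].round(4)
J=np.array([S(343,186,.012),S(627,260,.012),S(598,377,.012),S(302,291,.012)]); print('jig',J,J.mean(0))
print(np.linalg.norm(J-np.roll(J,-1,0),axis=1))
e=(J[1]+J[2]-J[0]-J[3])/2; print('yaxis',np.degrees(np.arctan2(e[1],e[0])))
K=np.array([D(107,150,.012),D(218,133,.012),D(308,290,.012),D(185,314,.012)]); print('jig side',K,K.mean(0), np.linalg.norm(K-np.roll(K,-1,0),axis=1))
e=(K[0]+K[1]-K[2]-K[3]); print(np.degrees(np.arctan2(e[1],e[0])))
print('jar',S(718,347,.084),D(172,38,.084))
print('tray',S(85,93,.014),S(216,156,.014),S(155,236,.014),S(19,166,.014))
print('sp S',S(77,112,.06),S(121,130,.06),S(155,149,.06))
print('sp D',D(326,475,.06),D(306,432,.06),D(302,392,.06))
print('jaw top edges S',S(392,194,.074),S(372,264,.074)); print('buffer top edges S',S(539,235,.078),S(520,302,.078))
print('amber',S(732,208,.078))
E
```

```text
jig [[ 0.4622 -0.1103]
 [ 0.4652  0.1772]
 [ 0.5963  0.1776]
 [ 0.5892 -0.1095]] [0.528225 0.03375 ]
[0.28751565 0.13110061 0.28718778 0.12700252]
yaxis 88.9929902788455
jig side [[ 0.4695  0.1707]
 [ 0.5955  0.1636]
 [ 0.5831 -0.1251]
 [ 0.463  -0.1191]] [0.527775 0.022525] [0.12619988 0.28896617 0.12024978 0.28987289]
88.12877234889905
jar [0.5767 0.2687] [0.5755 0.2644]
tray [ 0.4292 -0.405 ] [ 0.4657 -0.2442] [ 0.5734 -0.2662] [ 0.5354 -0.4301]
sp S [ 0.4857 -0.3785] [ 0.4937 -0.3277] [ 0.5055 -0.2868]
sp D [ 0.4867 -0.3835] [ 0.4898 -0.3376] [ 0.5039 -0.2957]
jaw top edges S [ 0.4986 -0.048 ] [ 0.5776 -0.0426]
buffer top edges S [0.5058 0.0944] [0.5795 0.0951]
amber [0.425  0.2571]
```

```bash
cat >> h.py <<'E'
from scipy.spatial.transform import Rotation as Ro
C,Sn=lambda a:np.cos(np.radians(a)),lambda a:np.sin(np.radians(a))
def pose(az,tilt):
    "tool tilted `tilt` deg from straight down towards azimuth az; tool x = camera side"
    f=np.array([C(az),Sn(az),0]);u=np.array([0,0,1.])
    z=f*Sn(tilt)-u*C(tilt); x=f*C(tilt)+u*Sn(tilt)
    return np.column_stack([x,np.cross(z,x),z])
def plan(p,R,P,Q,n=None):
    "identical rows from pose (p,R) to (P,Q)"
    w=Ro.from_matrix(R.T@Q).as_rotvec(); q=R.T@(np.array(P)-p)
    n=n or int(np.ceil(max(np.degrees(np.linalg.norm(w))/8.4,np.linalg.norm(q)*1000/40,1)))
    A=sum(Ro.from_rotvec(w*k/n).as_matrix() for k in range(n)); v=np.linalg.solve(A,q)
    print(n,'rows',(v*1000).round(1),np.degrees(w/n).round(2)); return n
def here():
    s=manip.observe(); return s['ee_pos'],np.array(s['orientation'])
E
python3 - <<'E'
from h import *
p,R=here(); Q=pose(40,75); g=np.array([.576,.2665,.055])-.004*Q[:,2]; pre=g-.085*Q[:,2]; hi=pre+[0,0,.09]
print(g,pre,hi); plan(p,R,hi,Q); plan(hi,Q,pre,Q); plan(pre,Q,g,Q)
E
```

```text
[0.57304023 0.26401646 0.05603528] [0.51014515 0.21124122 0.0780349 ] [0.51014515 0.21124122 0.1680349 ]
11 rows [ 11.7 -10.3  16.7] [-2.97  6.36  3.86]
3 rows [-29.    0.    7.8] [0. 0. 0.]
3 rows [ 0.   0.  28.3] [0. 0. 0.]
```

servo_tool:
  steps:
    - [11.7, -10.3, 16.7, -2.97, 6.36, 3.86]
    - [11.7, -10.3, 16.7, -2.97, 6.36, 3.86]
    - [11.7, -10.3, 16.7, -2.97, 6.36, 3.86]
    - [11.7, -10.3, 16.7, -2.97, 6.36, 3.86]
    - [11.7, -10.3, 16.7, -2.97, 6.36, 3.86]
    - [11.7, -10.3, 16.7, -2.97, 6.36, 3.86]
    - [11.7, -10.3, 16.7, -2.97, 6.36, 3.86]
    - [11.7, -10.3, 16.7, -2.97, 6.36, 3.86]
    - [11.7, -10.3, 16.7, -2.97, 6.36, 3.86]
    - [11.7, -10.3, 16.7, -2.97, 6.36, 3.86]
    - [11.7, -10.3, 16.7, -2.97, 6.36, 3.86]
    - [0, 0, 0, 0, 0, 0]
    - [0, 0, 0, 0, 0, 0]
  jaw: 0

```text
clock: 1.45
ee_pos: [0.5088, 0.1653, 0.1512]
orientation: [[0.262, 0.735, 0.625], [0.406, -0.672, 0.62], [0.876, 0.091, -0.474]]
ft_force: [-0.6, -0.1, -0.5]
grip_width: 1.001
```

```bash
python3 - <<'E'
from h import *
p,R=here(); Q=pose(40,75); hi=[.510,.211,.165]
print(manip.observe()['joints'].round(1)); plan(p,R,hi,Q,6)
E
```

```text
[-17.1  21.7 -70.5 -43.4  50.9 132.5]
6 rows [ 4.5 -5.2  4.1] [-0.85  2.17  1.28]
```

```bash
python3 - <<'E'
from h import *
p,R=here(); Q=pose(40,75); hi=[.573,.264,.145]
plan(p,R,hi,Q,8)
E
```

```text
8 rows [ 4.9 -3.3 13.5] [-0.64  1.63  0.96]
```

servo_tool:
  steps:
    - [4.9, -3.3, 13.5, -0.64, 1.63, 0.96]
    - [4.9, -3.3, 13.5, -0.64, 1.63, 0.96]
    - [4.9, -3.3, 13.5, -0.64, 1.63, 0.96]
    - [4.9, -3.3, 13.5, -0.64, 1.63, 0.96]
    - [4.9, -3.3, 13.5, -0.64, 1.63, 0.96]
    - [4.9, -3.3, 13.5, -0.64, 1.63, 0.96]
    - [4.9, -3.3, 13.5, -0.64, 1.63, 0.96]
    - [4.9, -3.3, 13.5, -0.64, 1.63, 0.96]
    - [0, 0, 0, 0, 0, 0]
    - [0, 0, 0, 0, 0, 0]

```text
clock: 2.45
ee_pos: [0.5743, 0.2632, 0.1458]
orientation: [[0.195, 0.643, 0.741], [0.168, -0.766, 0.62], [0.966, 0.003, -0.257]]
ft_force: [0.8, 0.2, 0.2]
grip_width: 0.998
```

```bash
python3 - <<'E'
from h import *
p,R=here(); Q=pose(40,75)
print(p,manip.observe()['joints'].round(1)); plan(p,R,[.573,.264,.145],Q,6); plan(p,R,[.573,.264,.056],Q); save(wristcam(),'w1')
c=manip.camera('side');save(c,'s1')
cv2.imwrite('pics/v1.png',np.hstack([cv2.imread('pics/w1.png')[:,::1],c['frame'][60:444,100:388]]))
E
```

```text
[0.57426718 0.26321637 0.14583995] [   0.5   50.9  -71.8 -103.6   37.9  167.8]
6 rows [-0.2 -0.2 -0. ] [ 0.01 -0.01  0.03]
3 rows [-29.   -0.5   7.6] [ 0.02 -0.03  0.06]Traceback (most recent call last):
  File "<stdin>", line 5, in <module>
    return _nx.concatenate(arrs, 1, dtype=dtype, casting=casting)
           ~~~~~~~~~~~~~~~^^^^^^^^^^^^^^^^^^^^^^^^^^^^^^^^^^^^^^^
ValueError: all the input array dimensions except for the concatenation axis must match exactly, but along dimension 0, the array at index 0 has size 384 and the array at index 1 has size 324
```

View pics/w1.png

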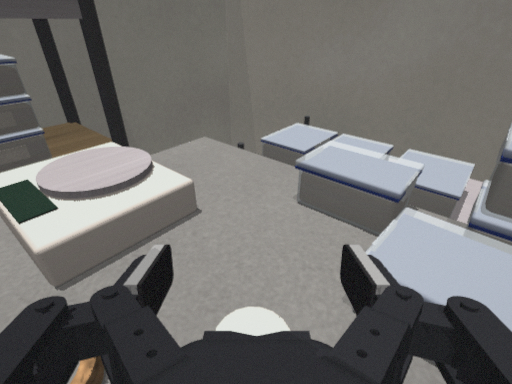

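The wrist view shows the white cap centred between the open fingers, far edge at (254,308). I'll check its depth, then descend.

```bash
python3 - <<'E'
from h import *
c=load('w1'); print(atz(c,254,308,.084)-.025*np.array([C(40),Sn(40),0]), atz(c,216,333,.084),atz(c,291,330,.084))
E
```

```text
[0.57312677 0.26394275 0.084     ] [0.56355522 0.28621929 0.084     ] [0.59493023 0.25212036 0.084     ]
```

servo_tool:
  steps:
    - [-14.5, 0, 3.8, 0, 0, 0]
    - [-14.5, 0, 3.8, 0, 0, 0]
    - [0, 0, 0, 0, 0, 0]

```text
clock: 2.85
ee_pos: [0.5741, 0.2624, 0.1151]
orientation: [[0.197, 0.641, 0.742], [0.166, -0.767, 0.619], [0.966, 0.002, -0.258]]
ft_force: [-0.4, 0.0, 0.0]
grip_width: 1.0
```

```bash
python3 - <<'E'
from h import *
print(here(),manip.observe()['joints'].round(1),manip.observe()['ft_force'])
E
```

```text
(array([0.57410943, 0.26241948, 0.11506426]), array([[ 0.19663145,  0.64120406,  0.74175025],
       [ 0.1664938 , -0.76736844,  0.6192136 ],
       [ 0.96623801,  0.00173995, -0.25764527]])) [   0.4   57.6  -70.9 -109.5   37.9  167.9] [-0.43026202  0.04617324  0.04675159]
```

```bash
python3 - <<'E'
from h import *
p,R=here(); Q=pose(40,61); g=np.array([.5745,.265,.05])-.004*Q[:,2]
print(g); plan(p,R,g,Q,5)
E
```

```text
[0.57182001 0.26275122 0.05193924]
5 rows [-12.   -0.4   4.2] [ 0.03 -2.81  0.01]
```

servo_tool:
  steps:
    - [-12, -0.4, 4.2, 0, -2.8, 0]
    - [-12, -0.4, 4.2, 0, -2.8, 0]
    - [-12, -0.4, 4.2, 0, -2.8, 0]
    - [-12, -0.4, 4.2, 0, -2.8, 0]
    - [-12, -0.4, 4.2, 0, -2.8, 0]
    - [0, 0, 0, 0, 0, 0]
    - [0, 0, 0, 0, 0, 0]

```text
clock: 3.55
ee_pos: [0.5723, 0.2637, 0.0545]
orientation: [[0.366, 0.642, 0.674], [0.31, -0.767, 0.562], [0.877, 0.003, -0.48]]
ft_force: [0.1, -0.2, -0.2]
grip_width: 1.002
```

```bash
python3 - <<'E'
from h import *
print(here(),manip.observe()['joints'].round(1),manip.observe()['ft_force'])
save(wristcam(),'w2')
c=manip.camera('side');save(c,'s2')
cv2.imwrite('pics/v2.png',np.hstack([cv2.imread('pics/w2.png')[100:],cv2.resize(c['frame'][60:202,160:302],(284,284))]))
E
```

```text
(array([0.5723044 , 0.26368545, 0.05453515]), array([[ 0.36600186,  0.64181835,  0.67387821],
       [ 0.31021444, -0.76684918,  0.56188018],
       [ 0.87738796,  0.00339757, -0.47976955]])) [  3.3  47.3 -66.4 -79.4  31.5 160.2] [ 0.09671363 -0.18766766 -0.15456249]
```

View pics/v2.png

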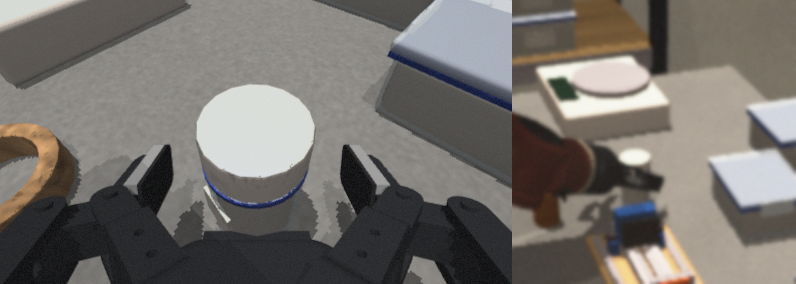

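Cap centre sits at (255,133 + 100) between the pads at (150,185) and (360,180), well centred. I'll add tilt, move slightly deeper and close.

servo_tool:
  steps:
    - [0, 0, 1.5, 0, 4.4, 0]
    - [-2, 0, 1.5, 0, 4.4, 0]
    - [0, 0, 0, 0, 0, 0]
    - [0, 0, 0, 0, 0, 0]

```text
clock: 4.05
ee_pos: [0.5721, 0.2647, 0.0471]
orientation: [[0.269, 0.641, 0.718], [0.224, -0.767, 0.601], [0.937, -0.001, -0.35]]
ft_force: [-0.0, 0.8, 0.6]
grip_width: 1.004
```

servo_tool:
  steps:
    - [0, 0, 0, 0, 0, 0]
    - [0, 0, 0, 0, 0, 0]
    - [0, 0, 0, 0, 0, 0]
    - [0, 0, 0, 0, 0, 0]
    - [0, 0, 0, 0, 0, 0]
    - [0, 0, 0, 0, 0, 0]
    - [0, 0, 0, 0, 0, 0]
    - [0, 0, 0, 0, 0, 0]
  jaw: 255
  force: 40

```text
clock: 4.85
ee_pos: [0.5743, 0.2652, 0.0523]
orientation: [[0.258, 0.642, 0.722], [0.222, -0.766, 0.603], [0.94, 0.005, -0.341]]
ft_force: [-2.4, -2.8, 9.3]
grip_width: 0.568
```

```bash
python3 - <<'E'
from h import *
s=manip.observe();print(here(),s['joints'].round(1),s['ft_force'],s['grip_width'])
E
```

```text
(array([0.57430736, 0.26522258, 0.05231423]), array([[ 0.25790646,  0.64230547,  0.72175338],
       [ 0.22238955, -0.76643181,  0.60259868],
       [ 0.94022718,  0.00509632, -0.34050974]])) [   1.7   61.5  -67.9 -104.6   35.6  164.7] [-2.42037704 -2.81236301  9.31974468] 0.5679950584961072
```

servo_tool:
  steps:
    - [9.4, 0, -3.4, 0, 0, 0]
    - [18.8, 0, -6.8, 0, 0, 0]
    - [28.2, 0, -10.2, 0, 0, 0]
    - [28.2, 0, -10.2, 0, 0, 0]
    - [28.2, 0, -10.2, 0, 0, 0]
    - [18.8, 0, -6.8, 0, 0, 0]
    - [0, 0, 0, 0, 0, 0]
    - [0, 0, 0, 0, 0, 0]

```text
clock: 5.65
ee_pos: [0.5736, 0.2656, 0.1908]
orientation: [[0.261, 0.642, 0.721], [0.223, -0.767, 0.602], [0.939, 0.004, -0.343]]
ft_force: [-0.6, -0.6, -1.6]
grip_width: 0.573
```

```bash
python3 - <<'E'
from h import *
s=manip.observe();print(s['joints'].round(1),s['ft_force'],s['grip_width'])
save(wristcam(),'w3')
p,R=here()
Q=pose(88.6,-20); plan(p,R,[.53,.05,.22],Q)
E
```

```text
[  1.8  31.1 -69.7 -76.   35.4 164.7] [-0.64995696 -0.61229446 -1.58309204] 0.573183134528063
12 rows [-16.5   6.  -11.4] [ 1.9  -6.99 -4.06]
```

View pics/w3.png

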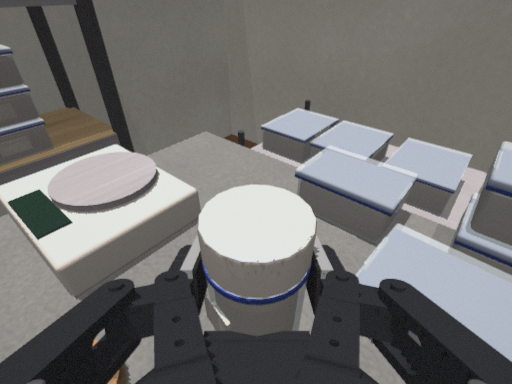

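Jar is held upright, cap centre at (257,231), blue ring visible below it. I'll check its axis in the tool frame and plan the transfer.

```bash
python3 - <<'E'
from h import *
from scipy.optimize import least_squares
c=load('w3'); p,R=here()
obs=np.array([[200,228],[316,230],[257,190],[257,272]])
def pts(q):
    tx,tz,ty,al=q   # cap centre in tool, axis tilt about tool y from world-up
    a0=R.T@[0,0,1]; a=Ro.from_rotvec([0,al,0]).apply(a0); yv=np.array([0,1.,0]); b=np.cross(a,yv); b/=np.linalg.norm(b)
    cen=np.array([tx,ty,tz]); th=np.radians(np.arange(0,360,3))
    P=np.array([proj(c,p+R@(cen+.025*(np.cos(t)*yv+np.sin(t)*b))) for t in th])
    return cen,a,P
def f(q):
    P=pts(q)[2]; return np.array([P[:,0].min()-200,P[:,0].max()-316,P[:,1].min()-190,P[:,1].max()-272])
r=least_squares(f,[.03,-.01,0,0],x_scale=[.01,.01,.01,.1])
cen,a,_=pts(r.x); print(r.x,r.fun,'tilt deg',np.degrees(r.x[3])); print('jar centre in tool',cen-.042*a,'axis',a)
Q=pose(88.6,-20); P=np.array([.53,.05,.22]); n=plan(p,R,P,Q,20)
w=Ro.from_matrix(R.T@Q).as_rotvec()/n; A=sum(Ro.from_rotvec(w*k).as_matrix() for k in range(n)); v=np.linalg.solve(A,R.T@(P-p)); x=p.copy();r=R
for k in range(n):
    x=x+r@v; r=r@Ro.from_rotvec(w).as_matrix()
    if k%4==3: print(x.round(3))
E
```

```text
[ 0.02620741 -0.00634868  0.00076975  0.0306036 ] [ 1.13686838e-13  0.00000000e+00  1.13686838e-13 -1.13686838e-13] tilt deg 1.7534573475462454
jar centre in tool [-0.01276494  0.00066756  0.00930847] axis [ 0.9279129   0.00243311 -0.37278911]
20 rows [-10.1   3.4  -6.6] [ 1.14 -4.19 -2.43]
[0.553 0.226 0.166]
[0.536 0.18  0.157]
[0.525 0.132 0.165]
[0.523 0.087 0.187]
[0.53 0.05 0.22]
```

servo_tool:
  steps:
    - [-10.1, 3.4, -6.6, 1.14, -4.19, -2.43]
    - [-10.1, 3.4, -6.6, 1.14, -4.19, -2.43]
    - [-10.1, 3.4, -6.6, 1.14, -4.19, -2.43]
    - [-10.1, 3.4, -6.6, 1.14, -4.19, -2.43]
    - [-10.1, 3.4, -6.6, 1.14, -4.19, -2.43]
    - [-10.1, 3.4, -6.6, 1.14, -4.19, -2.43]
    - [-10.1, 3.4, -6.6, 1.14, -4.19, -2.43]
    - [-10.1, 3.4, -6.6, 1.14, -4.19, -2.43]
    - [-10.1, 3.4, -6.6, 1.14, -4.19, -2.43]
    - [-10.1, 3.4, -6.6, 1.14, -4.19, -2.43]
    - [-10.1, 3.4, -6.6, 1.14, -4.19, -2.43]
    - [-10.1, 3.4, -6.6, 1.14, -4.19, -2.43]
    - [-10.1, 3.4, -6.6, 1.14, -4.19, -2.43]
    - [-10.1, 3.4, -6.6, 1.14, -4.19, -2.43]
    - [-10.1, 3.4, -6.6, 1.14, -4.19, -2.43]
    - [-10.1, 3.4, -6.6, 1.14, -4.19, -2.43]
    - [-10.1, 3.4, -6.6, 1.14, -4.19, -2.43]
    - [-10.1, 3.4, -6.6, 1.14, -4.19, -2.43]
    - [-10.1, 3.4, -6.6, 1.14, -4.19, -2.43]
    - [-10.1, 3.4, -6.6, 1.14, -4.19, -2.43]

```text
clock: 7.7
ee_pos: [0.5304, 0.0509, 0.2171]
orientation: [[0.024, 1.0, -0.011], [0.94, -0.026, -0.339], [-0.339, -0.002, -0.941]]
ft_force: [-0.3, 0.2, -1.5]
grip_width: 0.573
```

```bash
python3 - <<'E'
from h import *
s=manip.observe();print(s['joints'].round(1),s['ft_force'],s['grip_width'])
save(wristcam(),'w4');p,R=here();print(p,R)
print('jar axis world',R@[.928,.002,-.373],'centre',p+R@[-.0128,.0007,.0093])
a=cv2.imread('pics/w4.png');c=manip.camera('side');save(c,'s4')
cv2.imwrite('pics/v4.png',np.hstack([a,cv2.resize(c['frame'][120:248,160:256],(288,384))]))
E
```

```text
[  8.5  22.8  -8.3  62.6 -19.5 100.6] [-0.30637478  0.17178177 -1.45578621] 0.5729239925208685
[0.5312876  0.05079418 0.21775254] [[ 0.02119845  0.99971531 -0.01095128]
 [ 0.93904025 -0.02366913 -0.34299153]
 [-0.34315309 -0.00301281 -0.93927466]]
jar axis world [0.02575642 0.99931785 0.03189735] centre [0.53161422 0.03556808 0.21340754]
```

View pics/v4.png

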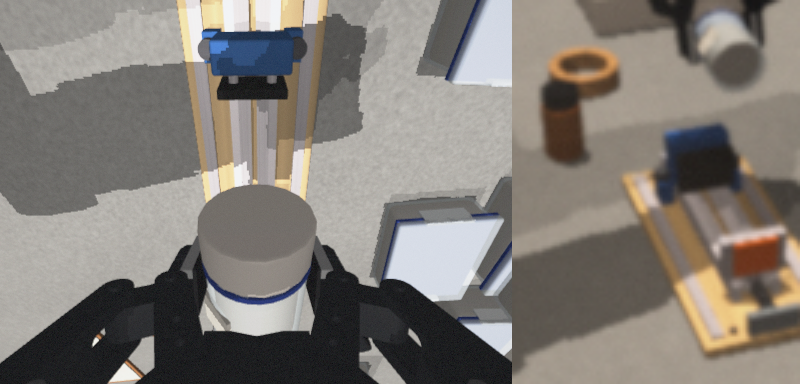

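```bash
python3 - <<'E'
from h import *
c=load('w4'); print('cam',-c['R'].T@c['t'], 'fwd',c['R'][2])
for u,v,z in [(218,98,.078),(288,98,.078),(218,90,.078),(253,98,.034),(255,10,.032),(255,170,.032),(180,10,.012),(327,10,.012),(203,150,.012),(309,150,.012),(206,60,.078),(301,60,.078)]: print(u,v,z,atz(c,u,v,z).round(4))
# projected circle of predicted jar in scene: project jig points for guess
def jig(x,y,z,yaw=-1.4,o=(.528,.028)): 
    r=Ro.from_euler('z',yaw,degrees=True).apply([x,y,z]); return r+[o[0],o[1],0]
for q in [(-.065,.145,.012),(.065,.145,.012),(-.023,.152,.032),(.023,.152,.032)]: print(q,proj(c,jig(*q)).round(0))
from scipy.optimize import least_squares
s=load('scene');d=load('side')
Lc=[(-.065,-.145,.012),(-.065,.145,.012),(.065,.145,.012),(.065,-.145,.012)]
so=[(343,186),(627,260),(598,377),(302,291)]; do=[(185,314),(107,150),(218,133),(308,290)]
def f(q):
    r=[]
    for L,a,b in zip(Lc,so,do):
        X=jig(*L,q[2],q[:2]); r+=[*(proj(s,X)-(np.array(a)/3.4+[140,120])),*(proj(d,X)-(np.array(b)/2.8+[160,125]))]
    return r
r=least_squares(f,[.528,.028,0],x_scale=[.01,.01,1],loss='soft_l1');print(r.x,np.round(r.fun,1))
E
```

```text
cam [0.53221452 0.1588936  0.30678558] fwd [-0.01746945 -0.59295142 -0.80504871]
218 98 0.078 [0.4994 0.0878 0.078 ]
288 98 0.078 [0.5549 0.0864 0.078 ]
218 90 0.078 [0.5001 0.094  0.078 ]
253 98 0.034 [0.5262 0.0733 0.034 ]
255 10 0.032 [0.5301 0.143  0.032 ]
255 170 0.032 [ 0.5258 -0.0072  0.032 ]
180 10 0.012 [0.465  0.1435 0.012 ]
327 10 0.012 [0.5922 0.1402 0.012 ]
203 150 0.012 [0.4666 0.0089 0.012 ]
309 150 0.012 [0.5878 0.0058 0.012 ]
206 60 0.078 [0.4935 0.1157 0.078 ]
301 60 0.078 [0.5634 0.1139 0.078 ]
(-0.065, 0.145, 0.012) [175. -36.]
(0.065, 0.145, 0.012) [337. -37.]
(-0.023, 0.152, 0.032) [224. -50.]
(0.023, 0.152, 0.032) [287. -50.]
[ 0.52908641  0.03036922 -1.32760901] [-0.6 -0.5 -1.6 -1.2 -0.2  0.5 -1.2 -0.9 -1.3 -0.  -0.5 -1.8 -2.1 -0.1
  1.3 -2.6]
```

```bash
python3 - <<'E'
from h import *
p,R=here(); d=R.T@np.array([-.0050,-.0266,0]);print(d*1000/2); print(R.T@[0,0,-1]*37.8, R.T@[0,0,-1]*2)
E
```

```text
[-12.57478777  -2.15483833   4.51346699]
[12.76425239  0.03706726 35.57966395] [0.67535727 0.00196123 1.8825219 ]
```

servo_tool:
  steps:
    - [-12.6, -2.2, 4.5, 0, -1, 0]
    - [-12.6, -2.2, 4.5, 0, 0, 0]
    - [12.8, 0, 35.6, 0, 0, 0]
    - [12.8, 0, 35.6, 0, 0, 0]
    - [12.8, 0, 35.6, 0, 0, 0]
    - [6.4, 0, 17.8, 0, 0, 0]
    - [6.4, 0, 17.8, 0, 0, 0]
    - [0, 0, 0, 0, 0, 0]
    - [0, 0, 0, 0, 0, 0]

```text
clock: 8.7
ee_pos: [0.5249, 0.0214, 0.0684]
orientation: [[0.027, 1.0, -0.008], [0.935, -0.029, -0.352], [-0.352, 0.002, -0.936]]
ft_force: [-0.3, -0.3, -1.3]
grip_width: 0.572
```

```bash
python3 - <<'E'
from h import *
s=manip.observe();print(s['joints'].round(1),s['ft_force'],s['grip_width'])
save(wristcam(),'w5');p,R=here();print(p)
print('jar axis world',R@[.928,.002,-.373],'centre',p+R@[-.0128,.0007,.0093])
a=cv2.imread('pics/w5.png');c=manip.camera('side');save(c,'s5');e=manip.camera('scene');save(e,'c5')
cv2.imwrite('pics/v5.png',np.hstack([cv2.resize(c['frame'][170:250,180:280],(400,320),interpolation=cv2.INTER_CUBIC),cv2.resize(e['frame'][160:240,225:325],(400,320),interpolation=cv2.INTER_CUBIC)]))
E
```

```text
[  5.9  30.5 -21.5  40.8 -20.5  98.1] [-0.30656388 -0.27127771 -1.30208328] 0.5715983698301891
[0.52562532 0.02166002 0.06900075]
jar axis world [0.03029283 0.99945614 0.02206306] centre [0.52590575 0.00638978 0.06481016]
```

View pics/v5.png

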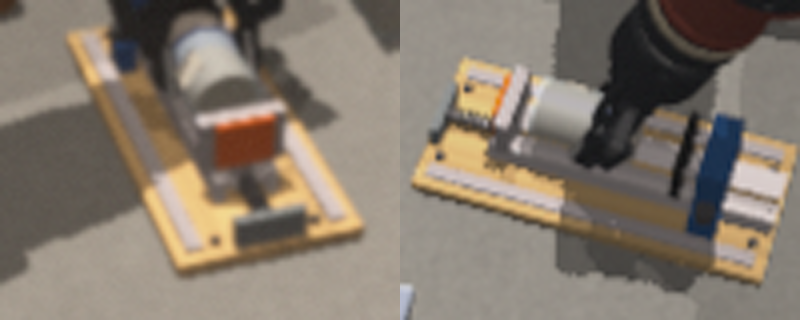

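The side and scene crops show the jar lying along the jig axis above the rails, its base end close to the jaw face (530,95 in the right half), with the buffer (685,155) well clear. I'll shift it a few mm away from the jaw and then lower it.

servo_tool:
  steps:
    - [5.6, 0, -2.1, 0, 0, 0]
    - [1.4, 0, 3.8, 0, 0, 0]
    - [1.4, 0, 3.8, 0, 0, 0]
    - [0, 0, 0, 0, 0, 0]
    - [0, 0, 0, 0, 0, 0]

```text
clock: 9.35
ee_pos: [0.5254, 0.0282, 0.0597]
orientation: [[0.026, 1.0, -0.008], [0.935, -0.027, -0.353], [-0.353, 0.002, -0.936]]
ft_force: [0.4, -0.1, -1.3]
grip_width: 0.571
```

servo_tool:
  steps:
    - [0.7, 0, 1.9, 0, 0, 0]
    - [0, 0, 0, 0, 0, 0]
    - [0, 0, 0, 0, 0, 0]

```text
clock: 9.65
ee_pos: [0.5256, 0.0282, 0.0579]
orientation: [[0.026, 1.0, -0.008], [0.935, -0.027, -0.353], [-0.353, 0.002, -0.936]]
ft_force: [-0.9, 0.2, -1.2]
grip_width: 0.575
```

servo_tool:
  steps:
    - [0.4, 0, 0.9, 0, 0, 0]
    - [0, 0, 0, 0, 0, 0]
    - [0, 0, 0, 0, 0, 0]

```text
clock: 9.95
ee_pos: [0.5256, 0.0282, 0.057]
orientation: [[0.026, 1.0, -0.008], [0.935, -0.027, -0.353], [-0.353, 0.002, -0.936]]
ft_force: [0.1, 0.2, -1.8]
grip_width: 0.571
```

servo_tool:
  steps:
    - [0.35, 0, 0.95, 0, 0, 0]
    - [0, 0, 0, 0, 0, 0]
    - [0, 0, 0, 0, 0, 0]

```text
clock: 10.25
ee_pos: [0.5256, 0.0283, 0.0559]
orientation: [[0.026, 1.0, -0.008], [0.935, -0.027, -0.353], [-0.353, 0.002, -0.936]]
ft_force: [0.7, -0.1, -1.5]
grip_width: 0.575
```

servo_tool:
  steps:
    - [0.35, 0, 0.95, 0, 0, 0]
    - [0, 0, 0, 0, 0, 0]
    - [0, 0, 0, 0, 0, 0]

```text
clock: 10.55
ee_pos: [0.5259, 0.0282, 0.0551]
orientation: [[0.027, 1.0, -0.007], [0.935, -0.027, -0.353], [-0.353, 0.003, -0.936]]
ft_force: [0.9, -0.5, -0.7]
grip_width: 0.573
```

servo_tool:
  steps:
    - [0.35, 0, 0.95, 0, 0, 0]
    - [0, 0, 0, 0, 0, 0]
    - [0, 0, 0, 0, 0, 0]

```text
clock: 10.85
ee_pos: [0.5263, 0.0281, 0.0548]
orientation: [[0.027, 1.0, -0.006], [0.935, -0.027, -0.353], [-0.353, 0.004, -0.935]]
ft_force: [-0.3, 0.3, 8.3]
grip_width: 0.573
```

servo_tool:
  steps:
    - [0, 0, 0, 0, -0.7, 0]
    - [0, 0, 0, 0, 0, 0]
    - [0, 0, 0, 0, 0, 0]

```text
clock: 11.15
ee_pos: [0.5263, 0.0282, 0.0548]
orientation: [[0.026, 1.0, -0.007], [0.931, -0.027, -0.365], [-0.365, 0.004, -0.931]]
ft_force: [-1.1, 0.1, 8.6]
grip_width: 0.573
```

```bash
python3 - <<'E'
from h import *
s=manip.observe();print(s['torque'],s['ft_force'],s['ee_pos'])
E
```

```text
[0.02021087 0.1213273  0.01024539] [-1.07419969  0.0685142   8.56366625] [0.52628173 0.0281764  0.05477845]
```

servo_tool:
  steps:
    - [-0.2, 0, -0.5, 0, 0, 0]
    - [0, 0, 0, 0, 0, 0]
  force: 20

```text
clock: 11.35
ee_pos: [0.5263, 0.0282, 0.0549]
orientation: [[0.027, 1.0, -0.007], [0.931, -0.027, -0.364], [-0.364, 0.003, -0.931]]
ft_force: [0.8, -0.6, 4.0]
grip_width: 0.571
```

servo_tool:
  steps:
    - [0, 0, 0, 0, 0, 0]
    - [0, 0, 0, 0, 0, 0]
    - [0, 0, 0, 0, 0, 0]
    - [0, 0, 0, 0, 0, 0]
  jaw: 50

```text
clock: 11.75
ee_pos: [0.5254, 0.0282, 0.0543]
orientation: [[0.026, 1.0, -0.008], [0.931, -0.027, -0.364], [-0.364, 0.002, -0.931]]
ft_force: [0.7, 0.3, -0.3]
grip_width: 0.801
```

```bash
python3 - <<'E'
from h import *
s=manip.observe();print(s['torque'],s['ft_force'],s['ee_pos'],s['grip_width'])
p,R=here()
Q=pose(88.4,0); P=np.array([.526,.024,.150]); plan(p,R,P,Q,5)
E
```

```text
[ 0.35746199 -0.04123679  0.08365583] [ 0.7159345   0.34717317 -0.29545346] [0.525397   0.02821199 0.05430447] 0.8011226600579981
5 rows [ -5.1   0.2 -18.6] [0.02 4.27 0.  ]
```

```bash
python3 - <<'E'
from h import *
p,R=here()
Q=pose(88.4,0); plan(p,R,np.array([.526,.013,.058]),Q,4)
E
```

```text
4 rows [-3.9  0.3 -0. ] [0.02 5.34 0.  ]
```

servo_tool:
  steps:
    - [-3.9, 0.3, 0, 0, 5.34, 0]
    - [-3.9, 0.3, 0, 0, 5.34, 0]
    - [-3.9, 0.3, 0, 0, 5.34, 0]
    - [-3.9, 0.3, 0, 0, 5.34, 0]
    - [0, 0, 0, 0, 0, 0]
    - [0, 0, 0, 0, 0, 0]

```text
clock: 12.35
ee_pos: [0.5262, 0.0125, 0.058]
orientation: [[0.029, 1.0, 0.002], [1.0, -0.029, -0.002], [-0.002, 0.002, -1.0]]
ft_force: [-0.1, 0.2, -0.4]
grip_width: 0.804
```

servo_tool:
  steps:
    - [0, 0, 0, 0, 0, 0]
    - [0, 0, 0, 0, 0, 0]
    - [0, 0, 0, 0, 0, 0]
    - [0, 0, 0, 0, 0, 0]
    - [0, 0, 0, 0, 0, 0]
  jaw: 255
  force: 20

```text
clock: 12.85
ee_pos: [0.5264, 0.0137, 0.058]
orientation: [[0.027, 1.0, 0.002], [1.0, -0.027, 0.001], [0.001, 0.002, -1.0]]
ft_force: [-0.0, 2.5, 0.9]
grip_width: 0.574
```

```bash
python3 - <<'E'
from h import *
s=manip.observe();print(s['torque'],s['ft_force'],s['ee_pos'],s['grip_width'],s['orientation'])
save(wristcam(),'w6');e=manip.camera('scene');save(e,'c6')
cv2.imwrite('pics/v6.png',np.hstack([cv2.imread('pics/w6.png')[:,100:412],cv2.resize(e['frame'][150:246,225:345],(480,384),interpolation=cv2.INTER_CUBIC)]))
E
```

```text
[ 0.39965971 -0.09877501  0.04975408] [-0.00862424  2.52627554  0.93059282] [0.52641879 0.01370996 0.0580364 ] 0.5742694846725417 [[ 2.66768373e-02  9.99641833e-01  2.13352951e-03]
 [ 9.99643931e-01 -2.66780484e-02  5.41196985e-04]
 [ 5.97921549e-04  2.11833241e-03 -9.99997578e-01]]
```

View pics/v6.png

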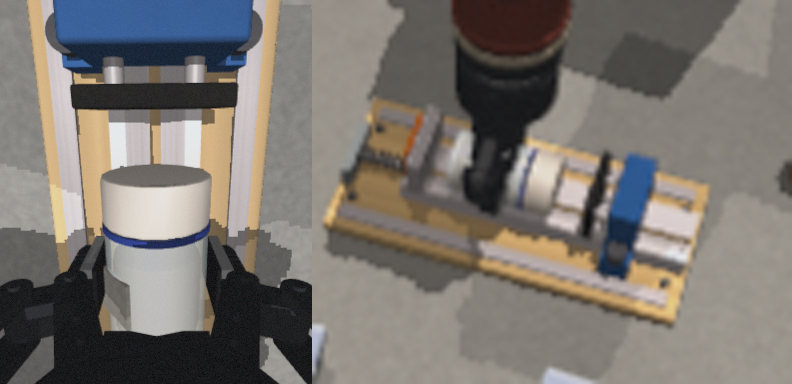

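```bash
python3 - <<'E'
from h import *
c=load('w6');print('cam',-c['R'].T@c['t'])
for u,v,z in [(255,107,.078),(255,84,.078),(255,187,.077),(257,165,.03),(255,60,.085),(172,107,.078),(337,107,.078)]: print(u,v,z,atz(c,u,v,z).round(4))
s=load('c6')
S=lambda u,v,z:atz(s,u/4+225,v/4+150,z)[:2].round(4)
print('jaw front top ends',S(441-312,112,.074),S(418-312,195,.074)); print('buffer',S(605-312,155,.078),S(586-312,235,.078))
E
```

```text
cam [0.52690438 0.08499865 0.17943751]
255 107 0.078 [0.5267 0.0864 0.078 ]
255 84 0.078 [0.5269 0.0937 0.078 ]
255 187 0.077 [0.5259 0.0582 0.077 ]
257 165 0.03 [0.5269 0.0578 0.03  ]
255 60 0.085 [0.5271 0.0999 0.085 ]
172 107 0.078 [0.4986 0.0872 0.078 ]
337 107 0.078 [0.5545 0.0857 0.078 ]
jaw front top ends [ 0.5003 -0.0409] [ 0.5796 -0.0353]
buffer [0.5047 0.0932] [0.5787 0.0967]
```

Jar lies in the V with cap end at row 187 (y≈0.058). The buffer face at row 107 (y≈0.086, width 56 mm as specified) leaves 28 mm to slide.

servo_tool:
  steps:
    - [4, 0, 0, 0, 0, 0]
    - [5, 0, 0, 0, 0, 0]
    - [5, 0, 0, 0, 0, 0]
    - [5, 0, 0, 0, 0, 0]
    - [4, 0, 0, 0, 0, 0]
    - [2, 0, 0, 0, 0, 0]
    - [0, 0, 0, 0, 0, 0]
    - [0, 0, 0, 0, 0, 0]

```text
clock: 13.75
ee_pos: [0.5269, 0.0386, 0.058]
orientation: [[0.027, 1.0, 0.002], [1.0, -0.027, 0.001], [0.001, 0.002, -1.0]]
ft_force: [-2.3, 1.3, 3.2]
grip_width: 0.577
```

servo_tool:
  steps:
    - [1.5, 0, 0, 0, 0, 0]
    - [0, 0, 0, 0, 0, 0]
    - [0, 0, 0, 0, 0, 0]

```text
clock: 14.05
ee_pos: [0.5269, 0.0394, 0.0581]
orientation: [[0.028, 1.0, 0.002], [1.0, -0.028, -0.0], [-0.0, 0.002, -1.0]]
ft_force: [-3.9, -2.2, 5.1]
grip_width: 0.577
```

servo_tool:
  steps:
    - [1, 0, 0, 0, 0, 0]
    - [0, 0, 0, 0, 0, 0]
    - [0, 0, 0, 0, 0, 0]

```text
clock: 14.35
ee_pos: [0.527, 0.0403, 0.0581]
orientation: [[0.028, 1.0, 0.002], [1.0, -0.028, -0.0], [-0.0, 0.002, -1.0]]
ft_force: [-3.7, -3.3, 4.6]
grip_width: 0.574
```

servo_tool:
  steps:
    - [1, 0, 0, 0, 0, 0]
    - [0, 0, 0, 0, 0, 0]
    - [0, 0, 0, 0, 0, 0]

```text
clock: 14.65
ee_pos: [0.527, 0.0413, 0.058]
orientation: [[0.028, 1.0, 0.002], [1.0, -0.028, -0.0], [-0.0, 0.002, -1.0]]
ft_force: [-2.9, -3.6, 5.2]
grip_width: 0.578
```

servo_tool:
  steps:
    - [0, 0, 0, 0, 0, 0]
    - [0, 0, 0, 0, 0, 0]
    - [0, 0, 0, 0, 0, 0]
    - [0, 0, -15, 0, 0, 0]
    - [0, 0, -40, 0, 0, 0]
    - [0, 0, -40, 0, 0, 0]
    - [0, 0, -30, 0, 0, 0]
  jaw: 40

```text
clock: 15.35
ee_pos: [0.5275, 0.0418, 0.1854]
orientation: [[0.027, 1.0, 0.004], [1.0, -0.027, 0.0], [0.0, 0.004, -1.0]]
ft_force: [0.5, -0.7, -0.8]
grip_width: 0.844
```

```bash
python3 - <<'E'
from h import *
s=manip.observe();print(s['ft_force'],s['ee_pos'],s['joints'].round(1))
save(wristcam(),'w7')
p,R=here(); plan(p,R,[.50,-.32,.2],pose(78.3,0),12)
E
```

```text
[ 0.5329227  -0.68041723 -0.83362118] [0.52752767 0.04176039 0.18537625] [ -3.4  19.7 -15.1  54.9   0.   88.2]
12 rows [-30.3   0.8  -0.9] [ 0.05 -0.01  0.85]
```

servo_tool:
  steps:
    - [-30, 0.8, -1, 0, 0, 0.85]
    - [-30, 0.8, -1, 0, 0, 0.85]
    - [-30, 0.8, -1, 0, 0, 0.85]
    - [-30, 0.8, -1, 0, 0, 0.85]
    - [-30, 0.8, -1, 0, 0, 0.85]
    - [-30, 0.8, -1, 0, 0, 0.85]
    - [-30, 0.8, -1, 0, 0, 0.85]
    - [-30, 0.8, -1, 0, 0, 0.85]
    - [-30, 0.8, -1, 0, 0, 0.85]
    - [-30, 0.8, -1, 0, 0, 0.85]
    - [-30, 0.8, -1, 0, 0, 0.85]
    - [-30, 0.8, -1, 0, 0, 0.85]
    - [0, 0, 0, 0, 0, 0]
    - [0, 0, 0, 0, 0, 0]

```text
clock: 16.8
ee_pos: [0.4972, -0.317, 0.1945]
orientation: [[0.205, 0.979, 0.002], [0.979, -0.205, 0.001], [0.001, 0.002, -1.0]]
ft_force: [0.9, -1.1, -0.3]
grip_width: 0.844
```

```bash
python3 - <<'E'
from h import *
s=manip.observe();print(s['ft_force'],s['ee_pos'],s['joints'].round(1))
save(wristcam(),'w8')
cv2.imwrite('pics/v8.png',np.hstack([cv2.imread('pics/w8.png')[:,100:412],cv2.imread('pics/w7.png')[:,60:452]]))
E
```

```text
[ 0.85033082 -1.0738733  -0.32971701] [ 0.49715112 -0.317       0.19449228] [-39.7  25.7  -4.4  59.9   0.1  62.1]
```

View pics/v8.png

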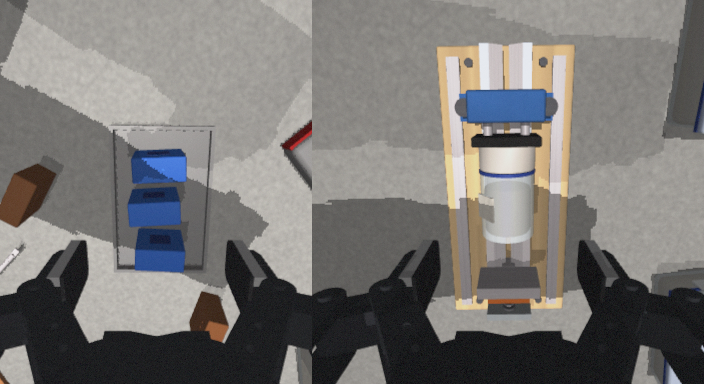

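The left half shows three blue spacers with centres near (159,170), (154,215), (160,258), the first being nearest the jig. The right half shows the jar against the buffer (row 147), jar base end near row 240, jaw front edge at row 267.

```bash
python3 - <<'E'
from h import *
c=load('w8');print('cam',-c['R'].T@c['t'])
# corners of first block top face via code
im=c['frame'].astype(int); m=((im[...,0]-im[...,2]>60)).astype(np.uint8)
n,l,st,ce=cv2.connectedComponentsWithStats(m)
for i in range(1,n):
    if st[i,4]>300: print(st[i],ce[i].round(0))
w=load('w7')
for u,v,z in [(255+2,267,.074),(258,240,.052),(258,234,.077),(258,147,.078),(226,267,.074),(287,267,.074)]: print('jig',v,z,atz(w,u,v,z).round(4))
a=c['frame'][135:285,200:310]; cv2.imwrite('pics/k8.png',np.hstack([cv2.resize(a,None,fx=3.6,fy=3.6,interpolation=cv2.INTER_CUBIC),cv2.resize(w['frame'][225:300,210:305],None,fx=4,fy=7.2,interpolation=cv2.INTER_CUBIC)]))
E
```

```text
cam [ 0.51053034 -0.24724873  0.31593501]
[ 232  149   55   35 1536] [259. 168.]
[ 228  198   53   29 1239] [254. 213.]
[ 235  248   50   24 1061] [259. 260.]
jig 267 0.074 [ 0.5257 -0.0237  0.074 ]
jig 240 0.052 [ 0.5272 -0.0071  0.052 ]
jig 234 0.077 [0.5274 0.0104 0.077 ]
jig 147 0.078 [0.5294 0.0859 0.078 ]
jig 267 0.074 [ 0.4973 -0.0229  0.074 ]
jig 267 0.074 [ 0.5532 -0.0245  0.074 ]
```

View pics/k8.png

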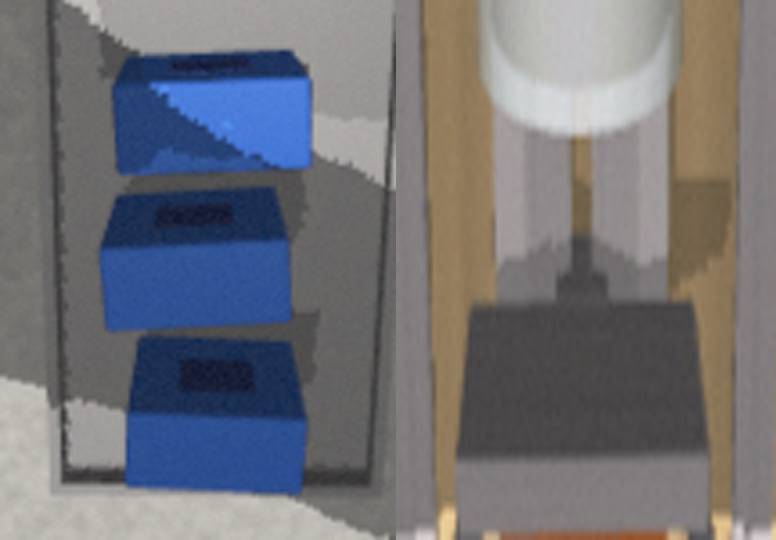

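```bash
python3 - <<'E'
from h import *
c=load('w8');w=load('w7')
for k in ([(115,85),(312,80),(310,165),(118,173)],[(105,243),(289,238),(291,320),(107,330)],[(130,412),(305,415),(302,492),(127,487)]):
    P=np.array([atz(c,u/3.6+200,v/3.6+135,.06)[:2] for u,v in k]); e=(P[1]+P[2]-P[0]-P[3])/2; f=(P[0]+P[1]-P[2]-P[3])/2
    print(P.mean(0).round(4),np.linalg.norm(e).round(4),np.linalg.norm(f).round(4),'x-axis az',np.degrees(np.arctan2(e[1],e[0])).round(1),np.degrees(np.arctan2(f[1],f[0])).round(1))
for u,v,z in [(225,288.2,.074),(288,288.2,.074),(256.5,288.2,.074),(256.5,298.6,.074),(257,243.7,.077)]: print(atz(w,u,v,z).round(4))
p,R=here();print(np.degrees(np.arctan2(R[1,0],R[0,0])))
E
```

```text
[ 0.5033 -0.2978] 0.0491 0.0222 x-axis az -9.9 78.6
[ 0.4907 -0.3382] 0.0486 0.0237 x-axis az -9.4 79.3
[ 0.4854 -0.3879] 0.0486 0.0236 x-axis az -13.4 76.4
[ 0.4951 -0.0452  0.074 ]
[ 0.5542 -0.047   0.074 ]
[ 0.5246 -0.0461  0.074 ]
[ 0.5243 -0.0575  0.074 ]
[0.5263 0.0012 0.077 ]
78.23133367488572
```

Measured spacer 1 is 49 x 22 mm at (0.503,-0.298). The gap from jar base to jaw is about 47 mm, so one 24 mm spacer leaves about 23 mm of jaw travel, while two would not fit.

```bash
python3 - <<'E'
from h import *
p,R=here(); Q=pose(78.9,0); a=np.array([.5033,-.2978,.12]); plan(p,R,a,Q,4); plan(a,Q,[.5033,-.2978,.045],Q,4)
E
```

```text
4 rows [ 4.8  0.5 18.7] [ 0.02 -0.02 -0.17]
4 rows [ 0.   0.  18.8] [0. 0. 0.]
```

servo_tool:
  steps:
    - [4.8, 0.5, 18.7, 0, 0, -0.2]
    - [4.8, 0.5, 18.7, 0, 0, -0.2]
    - [4.8, 0.5, 18.7, 0, 0, -0.2]
    - [4.8, 0.5, 18.7, 0, 0, 0]
    - [0, 0, 18.8, 0, 0, 0]
    - [0, 0, 18.8, 0, 0, 0]
    - [0, 0, 18.8, 0, 0, 0]
    - [0, 0, 18.8, 0, 0, 0]
    - [0, 0, 0, 0, 0, 0]
    - [0, 0, 0, 0, 0, 0]

```text
clock: 17.85
ee_pos: [0.5036, -0.2975, 0.0452]
orientation: [[0.193, 0.981, 0.002], [0.981, -0.193, 0.001], [0.001, 0.002, -1.0]]
ft_force: [0.6, 0.2, 0.8]
grip_width: 0.844
```

servo_tool:
  steps:
    - [0, 0, 0, 0, 0, 0]
    - [0, 0, 0, 0, 0, 0]
    - [0, 0, 0, 0, 0, 0]
    - [0, 0, 0, 0, 0, 0]
    - [0, 0, 0, 0, 0, 0]
    - [0, 0, 0, 0, 0, 0]
  jaw: 255
  force: 30

```text
clock: 18.45
ee_pos: [0.5042, -0.2987, 0.0463]
orientation: [[0.194, 0.981, 0.004], [0.981, -0.194, -0.001], [0.0, 0.004, -1.0]]
ft_force: [-0.4, 1.4, 7.3]
grip_width: 0.585
```

servo_tool:
  steps:
    - [0, 0, -10, 0, 0, 0]
    - [0, 0, -30, 0, 0, 0]
    - [0, 0, -40, 0, 0, 0]
    - [0, 0, -40, 0, 0, 0]
    - [0, 0, 0, 0, 0, 0]
    - [0, 0, 0, 0, 0, 0]

```text
clock: 19.05
ee_pos: [0.5037, -0.2989, 0.1666]
orientation: [[0.194, 0.981, 0.004], [0.981, -0.194, -0.002], [-0.001, 0.004, -1.0]]
ft_force: [-0.6, -0.1, -1.1]
grip_width: 0.584
```

```bash
python3 - <<'E'
from h import *
s=manip.observe();print(s['ft_force'],s['ee_pos'],s['grip_width'])
save(wristcam(),'w9')
p,R=here(); Q=pose(88.4,0); plan(p,R,[.5262,-.0225,.165],Q); print(R)
cv2.imwrite('pics/k9.png',cv2.resize(load('w9')['frame'][200:,130:382],None,fx=2.5,fy=2.5))
E
```

```text
[-0.59386476 -0.06507659 -1.06294823] [ 0.50370479 -0.29889849  0.16656246] 0.5843994913834187
7 rows [39.6 -1.6  0. ] [ 0.02 -0.   -1.37]
[[ 1.93750458e-01  9.81048318e-01  2.22672803e-03]
 [ 9.81050798e-01 -1.93750653e-01 -1.29997843e-04]
 [ 3.03895845e-04  2.20972045e-03 -9.99997512e-01]]
```

Viewer budget is spent (12), so I'll go on numerically. First a check of the held block by its blue mask.

```bash
python3 - <<'E'
from h import *
c=load('w9');p,R=here(); im=c['frame'].astype(int); m=((im[...,0]-im[...,2]>40)&(im[...,0]>60)).astype(np.uint8)
n,l,st,ce=cv2.connectedComponentsWithStats(m)
for i in range(1,n):
    if st[i,4]>200:
        x,y,ww,h,_=st[i]; print(st[i],ce[i].round()); zt=p[2]-.0463+.060
        for v in (y,y+h): print((R.T@(atz(c,x+ww/2,v,zt)-p)).round(4))
    
for col in (230,255,280): print(col,[(v,tuple(im[v,col])) for v in range(250,384,8)])
a=np.array([.5258,-.015,.165]);Q=pose(88.4,0); plan(p,R,a,Q,10); plan(a,Q,[.5258,-.015,.0805],Q,4)
E
```

```text
[490   0   8  67 304] [493.  33.]
[ 0.106   0.0786 -0.0135]
[ 0.0856  0.0834 -0.0135]
[ 197  211  119   95 9124] [256. 263.]
[ 0.0321 -0.0001 -0.0137]
[-0.0131 -0.0001 -0.0137]
230 [(250, (np.int64(89), np.int64(52), np.int64(25))), (258, (np.int64(113), np.int64(60), np.int64(31))), (266, (np.int64(121), np.int64(64), np.int64(33))), (274, (np.int64(122), np.int64(64), np.int64(38))), (282, (np.int64(122), np.int64(67), np.int64(37))), (290, (np.int64(121), np.int64(66), np.int64(38))), (298, (np.int64(124), np.int64(66), np.int64(39))), (306, (np.int64(191), np.int64(196), np.int64(200))), (314, (np.int64(191), np.int64(196), np.int64(200))), (322, (np.int64(196), np.int64(203), np.int64(206))), (330, (np.int64(169), np.int64(174), np.int64(177))), (338, (np.int64(35), np.int64(31), np.int64(33))), (346, (np.int64(33), np.int64(29), np.int64(30))), (354, (np.int64(34), np.int64(33), np.int64(29))), (362, (np.int64(35), np.int64(32), np.int64(32))), (370, (np.int64(31), np.int64(32), np.int64(29))), (378, (np.int64(34), np.int64(32), np.int64(30)))]
255 [(250, (np.int64(91), np.int6
[... 1126 characters left out ...]
 (np.int64(125), np.int64(70), np.int64(39))), (298, (np.int64(121), np.int64(66), np.int64(35))), (306, (np.int64(178), np.int64(167), np.int64(164))), (314, (np.int64(197), np.int64(205), np.int64(208))), (322, (np.int64(204), np.int64(212), np.int64(213))), (330, (np.int64(179), np.int64(186), np.int64(188))), (338, (np.int64(34), np.int64(32), np.int64(33))), (346, (np.int64(39), np.int64(35), np.int64(36))), (354, (np.int64(32), np.int64(30), np.int64(29))), (362, (np.int64(26), np.int64(23), np.int64(22))), (370, (np.int64(33), np.int64(29), np.int64(31))), (378, (np.int64(34), np.int64(32), np.int64(30)))]
10 rows [28.4 -1.1  0. ] [ 0.01 -0.   -0.96]
4 rows [ 0.   0.  21.1] [0. 0. 0.]
```

servo_tool:
  steps:
    - [28.4, -1.1, 0, 0, 0, -0.96]
    - [28.4, -1.1, 0, 0, 0, -0.96]
    - [28.4, -1.1, 0, 0, 0, -0.96]
    - [28.4, -1.1, 0, 0, 0, -0.96]
    - [28.4, -1.1, 0, 0, 0, -0.96]
    - [28.4, -1.1, 0, 0, 0, -0.96]
    - [28.4, -1.1, 0, 0, 0, -0.96]
    - [28.4, -1.1, 0, 0, 0, -0.96]
    - [28.4, -1.1, 0, 0, 0, -0.96]
    - [28.4, -1.1, 0, 0, 0, -0.96]
    - [0, 0, 0, 0, 0, 0]
    - [0, 0, 0, 0, 0, 0]

```text
clock: 20.3
ee_pos: [0.5253, -0.015, 0.1641]
orientation: [[0.026, 1.0, -0.0], [1.0, -0.026, 0.0], [0.0, -0.0, -1.0]]
ft_force: [1.0, -0.6, -0.3]
grip_width: 0.582
```

```bash
python3 - <<'E'
from h import *
p,R=here();Q=pose(88.4,0);plan(p,R,[.5258,-.015,.0805],Q,5)
E
```

```text
5 rows [ 0.   0.1 16.7] [-0.   -0.    0.02]
```

servo_tool:
  steps:
    - [0, 0.2, 25, 0, 0, 0]
    - [0, 0.2, 25, 0, 0, 0]
    - [0, 0, 20, 0, 0, 0]
    - [0, 0, 13, 0, 0, 0]
    - [0, 0, 0, 0, 0, 0]
    - [0, 0, 0, 0, 0, 0]

```text
clock: 20.9
ee_pos: [0.5264, -0.0162, 0.0819]
orientation: [[0.029, 1.0, 0.001], [1.0, -0.029, 0.0], [0.0, 0.001, -1.0]]
ft_force: [-0.1, 0.2, -0.6]
grip_width: 0.582
```

servo_tool:
  steps:
    - [0, 0, 2, 0, 0, 0]
    - [0, 0, 1.5, 0, 0, 0]
    - [0, 0, 0, 0, 0, 0]
    - [0, 0, 0, 0, 0, 0]

```text
clock: 21.3
ee_pos: [0.5269, -0.0155, 0.0789]
orientation: [[0.027, 1.0, 0.003], [1.0, -0.027, -0.0], [-0.0, 0.003, -1.0]]
ft_force: [0.5, -0.3, -0.7]
grip_width: 0.585
```

servo_tool:
  steps:
    - [0, 0, 1, 0, 0, 0]
    - [0, 0, 0, 0, 0, 0]
    - [0, 0, 0, 0, 0, 0]

```text
clock: 21.6
ee_pos: [0.5267, -0.0155, 0.0776]
orientation: [[0.027, 1.0, 0.002], [1.0, -0.027, -0.0], [0.0, 0.002, -1.0]]
ft_force: [0.1, 0.3, 0.5]
grip_width: 0.582
```

servo_tool:
  steps:
    - [0, 0, 1, 0, 0, 0]
    - [0, 0, 0, 0, 0, 0]
    - [0, 0, 0, 0, 0, 0]

```text
clock: 21.9
ee_pos: [0.5267, -0.0155, 0.0765]
orientation: [[0.027, 1.0, 0.002], [1.0, -0.027, 0.0], [0.0, 0.002, -1.0]]
ft_force: [-0.3, 0.7, -1.5]
grip_width: 0.587
```

servo_tool:
  steps:
    - [0, 0, 1, 0, 0, 0]
    - [0, 0, 0, 0, 0, 0]
    - [0, 0, 0, 0, 0, 0]

```text
clock: 22.2
ee_pos: [0.5266, -0.0155, 0.0755]
orientation: [[0.027, 1.0, 0.002], [1.0, -0.027, 0.0], [0.0, 0.002, -1.0]]
ft_force: [-0.2, 0.9, -0.9]
grip_width: 0.58
```

servo_tool:
  steps:
    - [0, 0, 1, 0, 0, 0]
    - [0, 0, 0, 0, 0, 0]
    - [0, 0, 0, 0, 0, 0]

```text
clock: 22.5
ee_pos: [0.5266, -0.0154, 0.0745]
orientation: [[0.027, 1.0, 0.002], [1.0, -0.027, 0.0], [0.0, 0.002, -1.0]]
ft_force: [0.2, -0.6, -1.0]
grip_width: 0.584
```

servo_tool:
  steps:
    - [0, 0, 0.7, 0, 0, 0]
    - [0, 0, 0, 0, 0, 0]
    - [0, 0, 0, 0, 0, 0]

```text
clock: 22.8
ee_pos: [0.5267, -0.0155, 0.0743]
orientation: [[0.027, 1.0, 0.002], [1.0, -0.027, -0.0], [0.0, 0.002, -1.0]]
ft_force: [-2.6, -0.0, 5.7]
grip_width: 0.585
```

servo_tool:
  steps:
    - [1.5, 0, -0.3, 0, 0, 0]
    - [1.5, 0, 0, 0, 0, 0]
    - [1, 0, 0, 0, 0, 0]
    - [0, 0, 0, 0, 0, 0]
    - [0, 0, 0, 0, 0, 0]

```text
clock: 23.3
ee_pos: [0.527, -0.0115, 0.0743]
orientation: [[0.027, 1.0, 0.003], [1.0, -0.027, 0.0], [0.0, 0.003, -1.0]]
ft_force: [0.9, -0.1, 3.1]
grip_width: 0.578
```

servo_tool:
  steps:
    - [1, 0, 0, 0, 0, 0]
    - [0, 0, 0, 0, 0, 0]
    - [0, 0, 0, 0, 0, 0]

```text
clock: 23.6
ee_pos: [0.5271, -0.0107, 0.0743]
orientation: [[0.028, 1.0, 0.003], [1.0, -0.028, -0.0], [-0.0, 0.003, -1.0]]
ft_force: [1.2, -3.4, 4.0]
grip_width: 0.585
```

servo_tool:
  steps:
    - [0, 0, 0, 0, 0, 0]
    - [0, 0, 0, 0, 0, 0]
    - [0, 0, 0, 0, 0, 0]
    - [0, 0, 0, 0, 0, 0]
    - [0, 0, -10, 0, 0, 0]
    - [0, 0, -30, 0, 0, 0]
    - [0, 0, -40, 0, 0, 0]
    - [0, 0, -25, 0, 0, 0]
    - [0, 0, 0, 0, 0, 0]
  jaw: 40

```text
clock: 24.5
ee_pos: [0.5288, -0.0107, 0.1834]
orientation: [[0.027, 1.0, 0.009], [1.0, -0.027, -0.001], [-0.001, 0.009, -1.0]]
ft_force: [0.0, -1.1, -0.5]
grip_width: 0.84
```

```bash
python3 - <<'E'
from h import *
s=manip.observe();print(s['ft_force'],s['ee_pos'],s['grip_width'])
c=wristcam();save(c,'w10');p,R=here(); im=c['frame'].astype(int); m=((im[...,0]-im[...,2]>50)&(im[...,0]>60)).astype(np.uint8)
n,l,st,ce=cv2.connectedComponentsWithStats(m)
for i in range(1,n):
    if st[i,4]>200:
        x,y,ww,h,_=st[i]; print(st[i],ce[i].round()); print(atz(c,x,y+h,.088).round(4),atz(c,x+ww,y+h,.088).round(4))
Q=pose(88.4,0);a=np.array([.5237,-.096,.175]);plan(p,R,a,Q,5);plan(a,Q,[.5237,-.096,.066],Q,5)
E
```

```text
[ 0.04174214 -1.11731738 -0.50951057] [ 0.52884728 -0.01073712  0.18344021] 0.8396973985376415
[ 199    7  101   39 3257] [249.  26.]
[0.4925 0.1043 0.088 ] [0.5616 0.1025 0.088 ]
[ 222  181   63   37 1970] [253. 201.]
[ 0.5005 -0.0215  0.088 ] [ 0.5515 -0.023   0.088 ]
5 rows [-17.1  -0.4   1.3] [0.07 0.   0.01]
5 rows [ 0.   0.  21.8] [0. 0. 0.]
```

servo_tool:
  steps:
    - [-17.1, -0.4, 0, 0.07, 0, 0]
    - [-17.1, -0.4, 0, 0.07, 0, 0]
    - [-17.1, -0.4, 0, 0.07, 0, 0]
    - [-17.1, -0.4, 0, 0.07, 0, 0]
    - [-17.1, -0.4, 0, 0.07, 0, 0]
    - [0, 0, 0, 0, 0, 0]
    - [0, 0, 0, 0, 0, 0]
    - [0, 0, 25, 0, 0, 0]
    - [0, 0, 30, 0, 0, 0]
    - [0, 0, 30, 0, 0, 0]
    - [0, 0, 20, 0, 0, 0]
    - [0, 0, 10, 0, 0, 0]
    - [0, 0, 0, 0, 0, 0]
    - [0, 0, 0, 0, 0, 0]
  jaw: 255

```text
clock: 25.95
ee_pos: [0.5222, -0.0956, 0.0648]
orientation: [[0.027, 1.0, -0.003], [1.0, -0.027, 0.0], [0.0, -0.003, -1.0]]
ft_force: [0.3, -0.2, 0.6]
grip_width: -0.002
```

```bash
python3 - <<'E'
from h import *
s=manip.observe();print(s['ft_force'],s['ee_pos'],s['grip_width'],s['orientation'])
E
```

```text
[ 0.31877872 -0.17329939  0.63810798] [ 0.522232   -0.09561273  0.06480556] -0.0016751564962393828 [[ 2.68928914e-02  9.99632577e-01 -3.38874236e-03]
 [ 9.99638320e-01 -2.68925882e-02  1.35012360e-04]
 [ 4.38307008e-05 -3.39114760e-03 -9.99994249e-01]]
```

servo_tool:
  steps:
    - [6, 1.5, 0, 0, 0, 0]
    - [6, 0.5, 0, 0, 0, 0]
    - [4, 0, 0, 0, 0, 0]
    - [2, 0, 0, 0, 0, 0]
    - [0, 0, 0, 0, 0, 0]
    - [0, 0, 0, 0, 0, 0]

```text
clock: 26.55
ee_pos: [0.5243, -0.0779, 0.0642]
orientation: [[0.027, 1.0, -0.004], [1.0, -0.027, 0.0], [0.0, -0.004, -1.0]]
ft_force: [0.2, -1.5, 0.5]
grip_width: 0.001
```

servo_tool:
  steps:
    - [1.5, 0, 0, 0, 0, 0]
    - [1.5, 0, 0, 0, 0, 0]
    - [1.5, 0, 0, 0, 0, 0]
    - [1.5, 0, 0, 0, 0, 0]
    - [0, 0, 0, 0, 0, 0]
    - [0, 0, 0, 0, 0, 0]

```text
clock: 27.15
ee_pos: [0.5244, -0.0721, 0.0641]
orientation: [[0.027, 1.0, -0.004], [1.0, -0.027, -0.0], [-0.0, -0.004, -1.0]]
ft_force: [0.1, -2.9, -0.6]
grip_width: -0.002
```

servo_tool:
  steps:
    - [1.5, 0, 0, 0, 0, 0]
    - [1.5, 0, 0, 0, 0, 0]
    - [1.5, 0, 0, 0, 0, 0]
    - [1.5, 0, 0, 0, 0, 0]
    - [0, 0, 0, 0, 0, 0]
    - [0, 0, 0, 0, 0, 0]

```text
clock: 27.75
ee_pos: [0.5246, -0.0658, 0.0641]
orientation: [[0.027, 1.0, -0.004], [1.0, -0.027, 0.0], [0.0, -0.004, -1.0]]
ft_force: [-1.3, -3.5, -1.0]
grip_width: 0.0
```

servo_tool:
  steps:
    - [1.5, 0, 0, 0, 0, 0]
    - [1.5, 0, 0, 0, 0, 0]
    - [1.5, 0, 0, 0, 0, 0]
    - [1.5, 0, 0, 0, 0, 0]
    - [1, 0, 0, 0, 0, 0]
    - [0, 0, 0, 0, 0, 0]
    - [0, 0, 0, 0, 0, 0]

```text
clock: 28.45
ee_pos: [0.5247, -0.0588, 0.0641]
orientation: [[0.027, 1.0, -0.004], [1.0, -0.027, 0.0], [0.0, -0.004, -1.0]]
ft_force: [-2.2, -3.3, 0.7]
grip_width: 0.003
```

servo_tool:
  steps:
    - [1, 0, 0, 0, 0, 0]
    - [1, 0, 0, 0, 0, 0]
    - [0, 0, 0, 0, 0, 0]
    - [0, 0, 0, 0, 0, 0]

```text
clock: 28.85
ee_pos: [0.5248, -0.0568, 0.0641]
orientation: [[0.027, 1.0, -0.004], [1.0, -0.027, 0.0], [0.0, -0.004, -1.0]]
ft_force: [-2.4, -2.4, 0.6]
grip_width: -0.003
```

servo_tool:
  steps:
    - [1, 0, 0, 0, 0, 0]
    - [1, 0, 0, 0, 0, 0]
    - [0, 0, 0, 0, 0, 0]
    - [0, 0, 0, 0, 0, 0]

```text
clock: 29.25
ee_pos: [0.5249, -0.0548, 0.0641]
orientation: [[0.027, 1.0, -0.004], [1.0, -0.027, 0.0], [0.0, -0.004, -1.0]]
ft_force: [-2.6, -3.4, 0.7]
grip_width: -0.002
```

servo_tool:
  steps:
    - [1, 0, 0, 0, 0, 0]
    - [1, 0, 0, 0, 0, 0]
    - [0, 0, 0, 0, 0, 0]
    - [0, 0, 0, 0, 0, 0]

```text
clock: 29.65
ee_pos: [0.5249, -0.0529, 0.0641]
orientation: [[0.027, 1.0, -0.004], [1.0, -0.027, 0.0], [0.0, -0.004, -1.0]]
ft_force: [-3.3, -3.5, 0.6]
grip_width: -0.003
```

servo_tool:
  steps:
    - [1, -0.3, 0, 0, 0, 0]
    - [0, 0, 0, 0, 0, 0]
    - [0, 0, 0, 0, 0, 0]

```text
clock: 29.95
ee_pos: [0.525, -0.0519, 0.0642]
orientation: [[0.027, 1.0, -0.003], [1.0, -0.027, 0.0], [0.0, -0.004, -1.0]]
ft_force: [-1.4, -3.5, -0.8]
grip_width: 0.002
```

servo_tool:
  steps:
    - [1, 0, 0, 0, 0, 0]
    - [0, 0, 0, 0, 0, 0]
    - [0, 0, 0, 0, 0, 0]

```text
clock: 30.25
ee_pos: [0.525, -0.0509, 0.0642]
orientation: [[0.027, 1.0, -0.004], [1.0, -0.027, 0.0], [0.0, -0.004, -1.0]]
ft_force: [0.5, -2.8, -3.1]
grip_width: -0.0
```

servo_tool:
  steps:
    - [1, 0, 0, 0, 0, 0]
    - [0, 0, 0, 0, 0, 0]
    - [0, 0, 0, 0, 0, 0]

```text
clock: 30.55
ee_pos: [0.5249, -0.0499, 0.0642]
orientation: [[0.027, 1.0, -0.004], [1.0, -0.027, 0.0], [0.0, -0.004, -1.0]]
ft_force: [1.1, -3.7, -2.4]
grip_width: -0.003
```

servo_tool:
  steps:
    - [1, 0, 0, 0, 0, 0]
    - [0, 0, 0, 0, 0, 0]
    - [0, 0, 0, 0, 0, 0]

```text
clock: 30.85
ee_pos: [0.5249, -0.0489, 0.0642]
orientation: [[0.027, 1.0, -0.004], [1.0, -0.027, 0.0], [0.0, -0.004, -1.0]]
ft_force: [1.3, -4.4, -2.1]
grip_width: -0.003
```

servo_tool:
  steps:
    - [1, 0, 0, 0, 0, 0]
    - [0, 0, 0, 0, 0, 0]
    - [0, 0, 0, 0, 0, 0]

```text
clock: 31.15
ee_pos: [0.525, -0.0482, 0.0642]
orientation: [[0.028, 1.0, -0.004], [1.0, -0.028, -0.0], [-0.0, -0.004, -1.0]]
ft_force: [1.0, -5.4, -3.8]
grip_width: 0.0
```

```bash
python3 - <<'E'
from h import *
s=manip.observe();print(s['ft_force'],s['ee_pos'])
c=wristcam();save(c,'w11'); im=c['frame'].astype(int); m=((im[...,0]-im[...,2]>50)&(im[...,0]>60)).astype(np.uint8)
n,l,st,ce=cv2.connectedComponentsWithStats(m)
for i in range(1,n):
    if st[i,4]>150:
        x,y,ww,h,_=st[i]; print(st[i],ce[i].round()); print(atz(c,x,y+h,.088).round(4),atz(c,x+ww,y+h,.088).round(4))
col=im[:,256]; prev=None
for v in range(0,384,4): print(v,tuple(map(int,col[v])),atz(c,256,v,.074)[1].round(4),end=' | ')
E
```

```text
[ 1.01721324 -5.38532916 -3.75735879] [ 0.52495009 -0.04817055  0.06420411]
[ 188  159  142   77 9526] [259. 200.]
[ 0.4992 -0.0206  0.088 ] [ 0.5519 -0.0219  0.088 ]
0 (200, 182, 176) 0.0592 | 4 (202, 183, 178) 0.058 | 8 (201, 183, 177) 0.0568 | 12 (205, 186, 179) 0.0556 | 16 (205, 186, 179) 0.0544 | 20 (203, 185, 177) 0.0532 | 24 (205, 187, 180) 0.052 | 28 (204, 187, 181) 0.0508 | 32 (209, 205, 206) 0.0496 | 36 (198, 195, 196) 0.0483 | 40 (200, 195, 197) 0.0471 | 44 (197, 192, 194) 0.0458 | 48 (198, 193, 196) 0.0445 | 52 (199, 194, 196) 0.0433 | 56 (200, 197, 196) 0.042 | 60 (201, 197, 197) 0.0407 | 64 (201, 195, 197) 0.0394 | 68 (202, 198, 198) 0.038 | 72 (198, 194, 195) 0.0367 | 76 (199, 194, 197) 0.0354 | 80 (202, 196, 198) 0.034 | 84 (203, 198, 199) 0.0327 | 88 (200, 198, 196) 0.0313 | 92 (201, 197, 197) 0.0299 | 96 (202, 199, 199) 0.0286 | 100 (201, 198, 198) 0.0272 | 104 (202, 199, 199) 0.0257 | 108 (201, 197, 197) 0.0243 | 112 (201, 196, 197) 0.0229 | 116 (200, 195, 196) 0.0215 | 120 (202, 197, 200) 0.02 | 124 (201, 197, 198) 0.0185 | 128 (203, 197, 198) 0.0171 | 132 (203, 1
[... 1032 characters left out ...]
280 (31, 32, 29) -0.0489 | 284 (37, 33, 34) -0.051 | 288 (36, 37, 38) -0.053 | 292 (31, 31, 28) -0.0551 | 296 (33, 31, 33) -0.0572 | 300 (37, 37, 36) -0.0594 | 304 (32, 31, 32) -0.0615 | 308 (30, 29, 32) -0.0637 | 312 (37, 35, 32) -0.0659 | 316 (60, 60, 59) -0.0681 | 320 (56, 56, 54) -0.0703 | 324 (77, 76, 73) -0.0725 | 328 (100, 98, 95) -0.0748 | 332 (97, 97, 94) -0.0771 | 336 (39, 39, 37) -0.0794 | 340 (31, 28, 27) -0.0817 | 344 (32, 30, 34) -0.0841 | 348 (24, 25, 20) -0.0865 | 352 (25, 13, 22) -0.0889 | 356 (31, 28, 29) -0.0913 | 360 (28, 30, 26) -0.0938 | 364 (31, 25, 30) -0.0963 | 368 (32, 32, 29) -0.0988 | 372 (30, 26, 27) -0.1013 | 376 (25, 24, 23) -0.1039 | 380 (26, 24, 26) -0.1064 |
```

servo_tool:
  steps:
    - [1, 0, 0, 0, 0, 0]
    - [0, 0, 0, 0, 0, 0]
    - [0, 0, 0, 0, 0, 0]

```text
clock: 31.5
ee_pos: [0.525, -0.0474, 0.0642]
orientation: [[0.028, 1.0, -0.004], [1.0, -0.028, -0.001], [-0.001, -0.004, -1.0]]
ft_force: [0.3, -6.4, -2.8]
grip_width: 0.001
```

servo_tool:
  steps:
    - [1, 0, 0, 0, 0, 0]
    - [0, 0, 0, 0, 0, 0]
    - [0, 0, 0, 0, 0, 0]

```text
clock: 31.8
ee_pos: [0.525, -0.0467, 0.0642]
orientation: [[0.028, 1.0, -0.004], [1.0, -0.028, -0.001], [-0.002, -0.004, -1.0]]
ft_force: [0.3, -7.5, -2.6]
grip_width: -0.005
```

servo_tool:
  steps:
    - [0.5, 0, 0, 0, 0, 0]
    - [0, 0, 0, 0, 0, 0]
    - [0, 0, 0, 0, 0, 0]

```text
clock: 32.1
ee_pos: [0.525, -0.0464, 0.0642]
orientation: [[0.028, 1.0, -0.004], [1.0, -0.028, -0.002], [-0.002, -0.004, -1.0]]
ft_force: [0.7, -8.9, -3.3]
grip_width: 0.004
```

servo_tool:
  steps:
    - [0, 0, 0, 0, 0, 0]
    - [0, 0, 0, 0, 0, 0]
    - [0, 0, 0, 0, 0, 0]
    - [0, 0, 0, 0, 0, 0]
    - [0, 0, 0, 0, 0, 0]
    - [0, 0, 0, 0, 0, 0]

```text
clock: 32.7
ee_pos: [0.525, -0.0464, 0.0642]
orientation: [[0.028, 1.0, -0.004], [1.0, -0.028, -0.002], [-0.002, -0.004, -1.0]]
ft_force: [0.1, -7.8, -3.6]
grip_width: -0.0
```

```bash
python3 - <<'E'
from h import *
c=wristcam();s=manip.observe();print(s['ft_force'],s['ee_pos']); im=c['frame'].astype(int); m=((im[...,0]-im[...,2]>50)&(im[...,0]>60)).astype(np.uint8)
n,l,st,ce=cv2.connectedComponentsWithStats(m)
for i in range(1,n):
    if st[i,4]>150:
        x,y,ww,h,_=st[i]; print(st[i]); print(atz(c,x,y+h,.088).round(4),atz(c,x+ww,y+h,.088).round(4))
a,b=manip.camera('scene'),manip.camera('side')
for n0,q,old in (('scene',a,load('c6')),('side',b,load('side'))):
    # bystander change check: colour difference outside the arm/jig area, by blob
    d=(np.abs(q['frame'].astype(int)-load(n0)['frame'].astype(int)).max(2)>60).astype(np.uint8); nn,_,s2,_=cv2.connectedComponentsWithStats(d); print(n0,[list(map(int,r)) for r in s2[1:] if r[4]>60])
E
```

```text
[-0.27082694 -7.77761338 -2.41748641] [ 0.52497556 -0.04636812  0.06424224]
[ 188  158  142   78 9529]
[ 0.4993 -0.0187  0.088 ] [ 0.552  -0.0201  0.088 ]
scene [[342, 8, 15, 19, 116], [222, 31, 76, 177, 4083], [341, 55, 40, 17, 129], [269, 105, 43, 43, 653], [178, 157, 15, 23, 223], [287, 156, 16, 20, 204], [344, 215, 16, 14, 178], [334, 223, 23, 20, 233]]
side [[57, 0, 35, 4, 105], [238, 0, 21, 18, 238], [171, 6, 34, 34, 558], [51, 15, 35, 70, 1478], [247, 22, 21, 82, 963], [203, 95, 20, 41, 439], [247, 97, 8, 13, 73], [214, 109, 49, 97, 2535], [36, 121, 16, 25, 116], [214, 144, 11, 19, 148], [240, 196, 20, 16, 94], [149, 202, 37, 24, 673], [187, 220, 28, 4, 62], [81, 228, 59, 43, 1526], [142, 238, 141, 31, 689], [256, 261, 24, 9, 173], [256, 272, 23, 6, 68]]
```

```bash
python3 -c "
from station import manip
print(manip.finish_job())"
```

```text
the job is handed in; nothing more can be done
None
```

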